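Lower the propped keyboard deck of an opened till

ROBOT

A 6-joint arm with a two-finger parallel gripper is mounted at the origin on the work surface. World frame = base frame: x ahead of the robot, y to its left, z up, the work surface at z = 0. Lengths are in mm, angles in rad, forces in N, time in s.
With the tool pointing down it reaches from about 275 to 750 mm from the base axis. Payload 10.2 kg.
Tool frame: the origin (TCP) lies between the finger pads; the fingertips stand 8 mm ahead of it and the grasp point (between the pads) lies 11 mm behind it; z points along the fingers, x is the direction in which the jaws open and shut, and the axes are right-handed (so a half turn about z gives the same grasp; the last joint's range is limited). The gripper opens to 85 mm and grips with 20 to 120 N. Pads are 22 mm wide; open, the fingers measure 114 mm over their backs; the gripper's body (76 mm by 85 mm) begins 54 mm behind the grasp point. The pads swing forward as they close: fully open they stand 13 mm farther back than shut.
Start: joints at [1.063, 0.313, 1.498, -0, 1.331, -0.223], TCP at [147.52, 503.854, 239.294] pointing down, gripper open.
Joint ranges: [-2.94, 2.94], [-0.97, 2.17], [0.19, 2.56], [-1.23, 4.37], [0.02, 3.11], [-2.88, 2.88]. Speed limits (rad/s): [2.39, 2.39, 3.01, 3.14, 3.14, 3.14].

INTERFACE

Orientations are given as a unit quaternion [w, x, y, z].
In Python, from rig import sense, eyes, ctrl gives the robot as it stands.
- The arm moves only by the tool move_arm, never from a script. Its argument "rows" is a list that holds one entry, the list of rows, each a list of 5 numbers: the shift along the tool's x, y, z in mm, then the turn about the tool's z in units of 6 degrees (1.0 is 6 degrees), then the gripper command: -1 is shut, 1 is fully open, values between are in proportion. In form: [[[dx, dy, dz, roll, jaw], ...]]. A call has 1 to 12 rows; each row is the pose to reach, as a shift and turn from the pose measured when the call began, along the tool's axes at that moment; what a row does not reach only later rows make up. A row lasts 1/8 s, in which the tool goes at most 62.5 mm and 10.7 degrees, less where a joint would pass 70% of its speed; a pose out of reach is approached as far as the arm can. A call with a gripper value outside its range is refused whole. The fingers move at their own pace and stop on an object; "squeeze" is the grip in N (left out, the last holds). Time passes only in rows, so rows that repeat a pose let the fingers close. It gives the time, the measured TCP pose, the force and the opening at its end, in the units of the state.
- sense(): the state, without advancing time (a new reading comes with each control period).
- eyes.capture(name): name is "side" or "top" or "wrist"; returns a dict with "color" (420x560x3 uint8, blue, green, red), "vertical_fov" (degrees; the focal length in pixels is half the picture's height over the tangent of half this angle, whatever the lens; pixels are square), "cx", "cy" (the principal point, pixels), "xyz" and "attitude" of the camera in the world. Camera axes: x right, y down, z forward; pixel columns grow to the right and rows downward; lengths in mm; the calibration is good to about 2 mm. A picture is of the moment at which its call begins. There is no depth.
- ctrl.finish_job(): hands the job in, once; it reports no verdict.
The state is a dict: "time_s": time; "joints": joint angles; "dq": joint speeds; "tau": joint torques, N m; "eef_pos": TCP position; "ee_rot": TCP orientation; "force": force on the tool from outside, world axes, zero at the start; "wrist_torque": the same for the moment, N m; "grip_width": opening from 0.0 (shut) to 1.0 (fully open).
Only numpy, scipy, OpenCV 4.12 (cv2) and the standard library are available. Lean on these libraries where they do the work, as an engineer would, in place of code of your own. Each camera call takes 0.05 s, during which the arm holds its last target. There are 200 camera calls.

TASK

The keyboard deck of the opened till is propped up on its ratchet. With a fingertip, press the pawl's thumb tab all the way down so that the pawl comes free of the teeth, and only then push the deck down until it lies flat on the case, leaving the pawl free. Just press and push: do not raise the deck further, and leave the things on and around the till where they stand.

Things in the scene. Friction and masses are not known exactly. Their poses are not given: they have to be found in the camera images.
- till: Beige case of an opened cash register, 340 x 380 x 95 mm (x, y, z), fixed, cash drawer pulled out at the far (+x) side. Origin on the table, mid width, 140 mm inside the near face; x away from the robot, y along its width, z up. On top: cream keyboard deck (near side), dark steel pawl and toothed disc at the deck's +y edge, display hood (top 165 mm up, x 117 to 193, y -180 to 50 mm).
- deck_hinge (a point): Fixed point on the deck's hinge line, at mid width, at (80, 0, 125) mm in the till's frame. The hinge line is the till's y axis direction.
- deck_lip (a point): Point on the top face of the cream keyboard deck, on the bare strip at its free (near) edge, mid width: 132 mm from the hinge line along the deck, 9 mm above its middle plane (which holds the hinge line). The deck is a plate 220 mm wide (y), 18 mm thick, its free edge 145 mm from the hinge line. 134 mm above the table when flat. Push here, straight down or along the deck's arc.
- deck (a joint): Angle of the keyboard deck about its hinge, rad: 0 = flat on the case (hard stop), positive = free edge raised; starts at 0.6 to 0.7. The stiff hinge holds the deck wherever it is left; pushing the free edge down takes about 3 to 6 N. With the pawl engaged it cannot go below about 0.58 (a tooth meets the pawl).
- pawl_tab (a point): Centre of the top face of the pawl's thumb tab, a dark steel pad 26 mm (x) by 44 mm (y), 5 mm thick, beside the deck's +y edge. With the pawl engaged it is at about (0, 159, 213) mm in the till's frame, near end tilted up by 0.2 rad. It moves with the pawl: pressed all the way it goes 22 mm down and 8 mm towards the till's -x.
- pawl_pivot (a point): Fixed point on the pawl's pivot line (along the till's y), at (45, 133, 185) mm in the till's frame; the tab is 45 mm nearer the robot and 28 mm higher than this when engaged.
- pawl (a joint): Angle of the pawl, rad: 0 = nose fully in the teeth, growing as the tab is pressed down, hard stop at 0.45 = fully free; the nose clears the teeth beyond about 0.25. A stiff pivot: pressing the tab takes about 3 N, and the pawl stays where it is left.
- screwdriver: Screwdriver 170 mm long lying on the till's case along its -y edge, loose. Bystander. Origin on its underside.
- screw_tin: Round tin, diameter 40 mm, 30 mm high, standing on the near +y corner of the case, loose. Bystander. Origin under its centre.
- coin_roll: Upright paper coin roll, diameter 24 mm, 55 mm high, standing on the near edge of the case, loose. Bystander. Origin under its centre.
- paper_roll: Receipt paper roll, diameter 56 mm, 57 mm high, upright on the table to the +y side. Bystander. Origin under its centre.
- spray: White aerosol can, diameter 52 mm, 170 mm high, on the table to the +y side. Bystander. Origin under its centre.
- mug: White mug, diameter 80 mm, 90 mm high, on the table to the -y side. Bystander. Origin under its centre.
- key_tray: Grey divided tray 100 x 130 x 35 mm on the table to the -y side. Bystander. Origin under its centre.

How it is judged:
By the outcome, as a careful person would: the job done as asked, in the order asked, and still so for the second after the job is handed in, with the robot touching nothing.
It also fails if it takes over 38 s, if anything falls off the work surface, if the arm or the gripper's body presses on something with over 40 N, if the wrist force passes 120 N, or if a joint passes its speed limit or range.

## Working session

There is one attempt and no reset: what is moved stays moved. The work goes in short steps, Python scripts to look and compute and a tool call to move; the robot and the scene stay as the last step left them, time stands still between calls to the robot, and variables do not carry over. Pictures are saved under pics/ and viewed, about 8 in all and at most 12, crops included, and the job is handed in when it is done.

Besides the shell and the picture viewer there is one more tool, called after "Emit:" by a JSON object that holds its "name" and its "arguments". move_arm: Moves the arm, as the interface text tells. Its arguments: {"type":"object","properties":{"rows":{"type":"array","items":{"type":"array","items":{"type":"array","items":{"type":"number"}}}},"squeeze":{"type":"number"}},"required":["rows"]}

```bash
mkdir -p pics
cat > h.py <<'E'
from rig import sense, eyes, ctrl
import numpy as np, cv2
from scipy.spatial.transform import Rotation as R
def cap(n):
    c=eyes.capture(n); return c
def rot(c):
    a=np.array(c["attitude"],float)
    return a if a.shape==(3,3) else R.from_quat(a,scalar_first=True).as_matrix()
def f(c): return c["color"].shape[0]/2/np.tan(np.radians(c["vertical_fov"])/2)
def ray(c,u,v):
    d=rot(c)@np.array([(u-c["cx"])/f(c),(v-c["cy"])/f(c),1.]); return np.array(c["xyz"],float),d
def onz(c,u,v,z):
    o,d=ray(c,u,v); return o+d*(z-o[2])/d[2]
def proj(c,p):
    q=rot(c).T@(np.array(p,float)-np.array(c["xyz"])); return q[:2]/q[2]*f(c)+[c["cx"],c["cy"]]
def tri(c1,p1,c2,p2):
    o1,d1=ray(c1,*p1);o2,d2=ray(c2,*p2)
    t=np.linalg.lstsq(np.c_[d1,-d2],o2-o1,rcond=None)[0]
    a=o1+d1*t[0];b=o2+d2*t[1];return (a+b)/2,np.linalg.norm(a-b)
E
python3 - <<'E'
from h import *
import pickle
d={}
for n in("side","top"):
    c=cap(n);d[n]=c;cv2.imwrite(f"pics/{n}0.png",c["color"])
    print(n,c["xyz"],c["attitude"],c["vertical_fov"],c["cx"],c["cy"])
pickle.dump(d,open("c0.pkl","wb"))
print(sense())
E
```

```text
side [  67.58740259 -850.08497528  903.63618589] [-0.41919807  0.87821098 -0.20791084  0.0989522 ] 50.13432399369873 281.23182979589455 213.80014396431852
top [ 269.08382703   -7.71462126 1215.755338  ] [-0.07628319  0.72153906 -0.68456729  0.07021309] 57.75268709744637 274.1206027092101 208.65214945496922
{'time_s': 0.1, 'joints': array([ 1.06263356e+00,  3.13394385e-01,  1.49837155e+00, -1.09304001e-05,
        1.33099106e+00, -2.23382083e-01]), 'dq': array([-0.00029366, -0.00177778, -0.00141461,  0.00098998,  0.00185392,
        0.00145687]), 'tau': array([ 2.54183877e-03, -4.12901652e+01, -2.60141033e+01, -1.01943131e-04,
        3.08480143e-03, -2.25271782e-05]), 'eef_pos': array([147.39109812, 503.65336832, 238.7881914 ]), 'ee_rot': array([ 2.42035152e-04,  8.00294958e-01,  5.99606238e-01, -5.29500715e-04]), 'force': array([-0.41665398, -0.46182349, -0.0198418 ]), 'wrist_torque': array([-0.00324491,  0.02933948, -0.06420882]), 'grip_width': 0.9983614141792638}
```

View pics/top0.png

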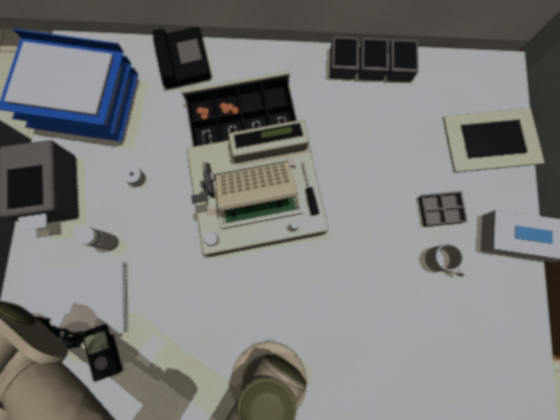

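View pics/side0.png

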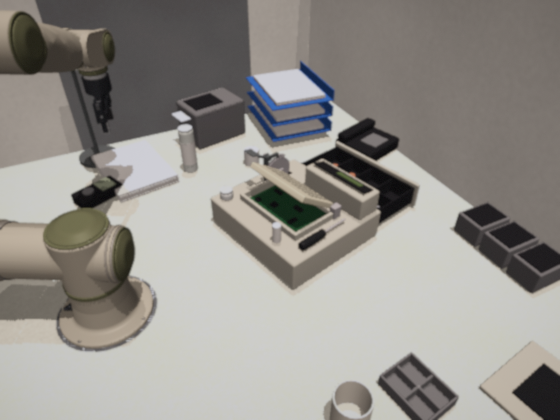

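The top view shows the till yawed slightly: case near corners at about (205,252) and (326,232), the dark pawl at (207,185), the tab near (199,199). The side view shows the deck raised at (300,185). I'll enlarge both.

Run:
```python
import pickle;from h import *
d=pickle.load(open("c0.pkl","rb"))
a=cv2.resize(d["top"]["color"][130:262,175:335],None,fx=4.5,fy=4.5,interpolation=cv2.INTER_CUBIC)
cv2.imwrite("pics/t1.png",a)
a=cv2.resize(d["side"]["color"][130:280,200:390],None,fx=4,fy=4,interpolation=cv2.INTER_CUBIC)
cv2.imwrite("pics/s1.png",a)
c=d["top"]
for p in [(205,252),(326,232),(188,148),(307,128)]: print(p,onz(c,*p,95).round(1))
```

```text
(205, 252) [364.1 204.3  95. ]
(326, 232) [ 442.1 -149.3   95. ]
(188, 148) [683.5 286.4  95. ]
(307, 128) [769.2 -81.4  95. ]
```

View pics/t1.png

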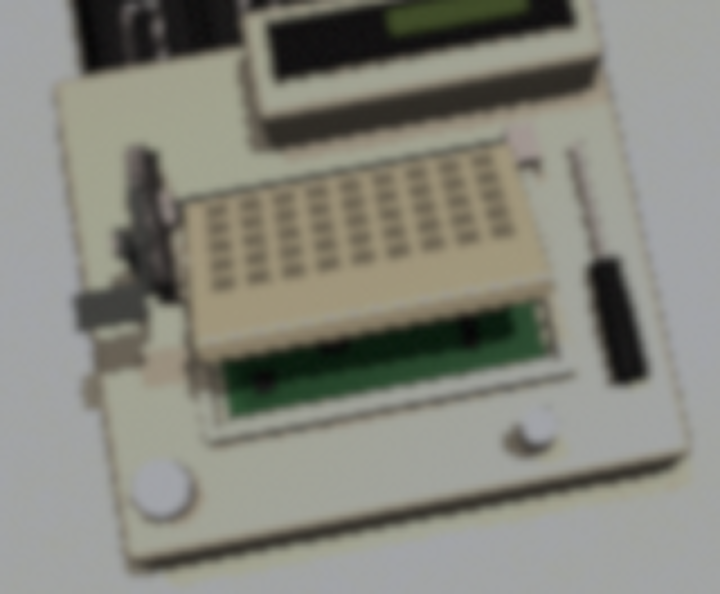

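View pics/s1.png

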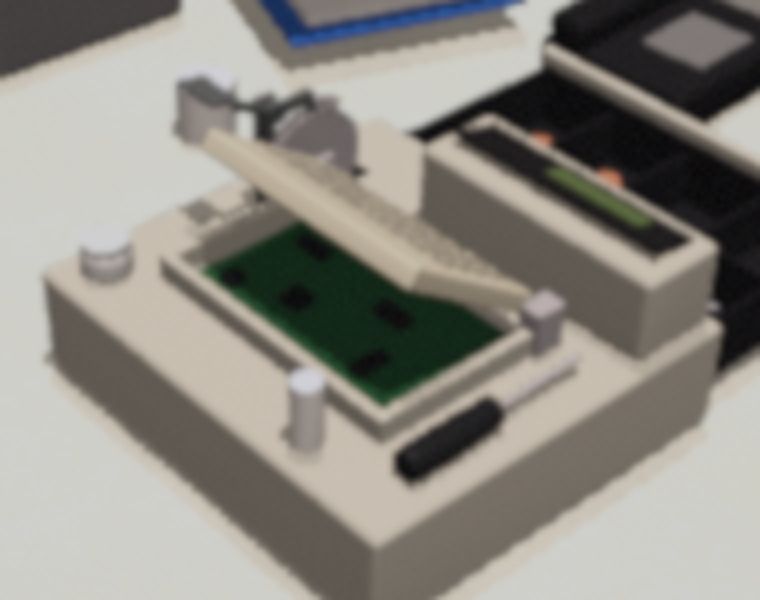

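The crops show the tab (top crop) about (75..147, 287..332), with its centre near (111,309). The deck's near edge runs (200,350)–(550,285). The screw tin is at (163,488) and the coin roll at (535,430). Next I'll compute the till frame and check the predictions against these.

Run:
```python
import pickle;from h import *
from scipy.optimize import least_squares
d=pickle.load(open("c0.pkl","rb"));T,S=d["top"],d["side"]
t=lambda u,v:(175+u/4.5,130+v/4.5); s=lambda u,v:(200+u/4,130+v/4)
# till corners (till frame) vs pixels
obs=[(T,(-140,190,95),t(130,553)),(T,(-140,-190,95),t(690,452)),(T,(200,190,95),t(57,88)),
     (S,(-140,-190,95),s(378,548)),(S,(-140,190,95),s(45,275)),(S,(200,-190,95),s(720,325))]
def W(p,q): c,n=np.cos(p[2]),np.sin(p[2]); return np.array([p[0]+c*q[0]-n*q[1],p[1]+n*q[0]+c*q[1],q[2]])
r=least_squares(lambda p:np.concatenate([proj(c,W(p,q))-m for c,q,m in obs]),[540,80,0.2])
p=r.x;print("pose",p.round(3),"res px",r.fun.reshape(-1,2).round(1).tolist())
print("tab",W(p,(0,159,213)).round(1),"pred top crop",((proj(T,W(p,(0,159,213)))-[175,130])*4.5).round(),"pred side crop",((proj(S,W(p,(0,159,213)))-[200,130])*4).round())
print("tri tab",*tri(T,t(111,309),S,s(203,90)))
for a in(.6,.65,.7):
  L=lambda y,rr=145,h=9:W(p,(80-rr*np.cos(a)-h*np.sin(a),y,125+rr*np.sin(a)+h*np.cos(a)) )
  print(a,[((proj(T,L(y))-[175,130])*4.5).round() for y in(110,-110)],[((proj(S,L(y))-[200,130])*4).round() for y in(110,-110)])
print("flat lip",W(p,(-52,0,134)).round(1),"tin,coin",onz(T,*t(163,485),125).round(),onz(T,*t(537,425),150).round())
np.save("pose.npy",p)
```

```text
pose [5.38332e+02 5.81100e+01 2.47000e-01] res px [[-0.5, 1.8], [1.5, -0.5], [-1.1, -2.3], [-0.3, 0.2], [-2.1, -0.8], [1.8, 0.3]]
tab [499.5 212.3 213. ] pred top crop [107. 305.] pred side crop [203.  88.]
tri tab [497.39765386 209.16024617 213.45484432] 0.9894481778804465
0.6 [array([199., 360.]), array([559., 291.])] [array([196., 135.]), array([407., 278.])]
0.65 [array([196., 352.]), array([559., 283.])] [array([200., 127.]), array([412., 268.])]
0.7 [array([194., 343.]), array([558., 274.])] [array([204., 118.]), array([417., 259.])]
flat lip [487.9  45.4 134. ] tin,coin [403. 184. 125.] [450. -52. 150.]
```

```bash
cat >> h.py <<'E'
def go(t,yaw=0.247):
    s=sense();Rm=R.from_quat(s["ee_rot"],scalar_first=True).as_matrix()
    tx=np.array([-np.sin(yaw),np.cos(yaw),0]); l=Rm.T@tx
    a=np.degrees(np.arctan2(l[1],l[0]))
    print("t",round(s["time_s"],2),"pos",s["eef_pos"].round(1),"F",s["force"].round(1),"shift",(Rm.T@(np.array(t)-s["eef_pos"])).round(1),"roll",round(a/6,2),"zaxis",Rm[:,2].round(3))
def W(q,p=np.load("pose.npy")):
    c,n=np.cos(p[2]),np.sin(p[2]); return np.array([p[0]+c*q[0]-n*q[1],p[1]+n*q[0]+c*q[1],q[2]])
E
python3 - <<'E'
from h import *
go((497,211,280))
E
```

```text
t 0.1 pos [147.4 503.7 238.8] F [-0.4 -0.5 -0. ] shift [-182.7  417.7  -41.1] roll -5.08 zaxis [-0.001 -0.001 -1.   ]
```

Emit:
{"name": "move_arm", "arguments": {"rows": [[[0,0,-41,0,-1],[-20,46,-41,-1,-1],[-43,98,-41,-2,-1],[-66,150,-41,-3,-1],[-88,202,-41,-4,-1],[-111,254,-41,-5.1,-1],[-134,306,-41,-5.1,-1],[-157,358,-41,-5.1,-1],[-175,400,-41,-5.1,-1],[-183,418,-41,-5.1,-1],[-183,418,-41,-5.1,-1],[-183,418,-41,-5.1,-1]]]}}

```text
time_s: 1.6
eef_pos: [496.2, 211.7, 280.0]
ee_rot: [-0.0, 0.613, 0.79, -0.001]
force: [-0.4, 0.9, -0.4]
grip_width: 0.003
```

Run:
```python
from h import *
go(W((0,159,223)))
c=cap("wrist");print(c["xyz"],proj(c,W((0,159,213))),proj(c,W((45,133,185))))
s=sense();R_=R.from_quat(s["ee_rot"],scalar_first=True).as_matrix();print("tip px",proj(c,s["eef_pos"]+8*R_[:,2]))
cv2.imwrite("pics/w1.png",c["color"])
c=cap("side");cv2.imwrite("pics/s2.png",cv2.resize(c["color"][90:240,200:390],None,fx=4,fy=4,interpolation=cv2.INTER_CUBIC))
```

```text
t 1.6 pos [496.2 211.7 280. ] F [-0.4  0.9 -0.4] shift [-0.2  3.4 57. ] roll 0.03 zaxis [-0.001 -0.001 -1.   ]
[421.76519348 192.57604934 414.51592954] [272.51733695 232.42132145] [235.72941485 276.75797825]
tip px [273.09111074 275.24725809]
```

View pics/w1.png

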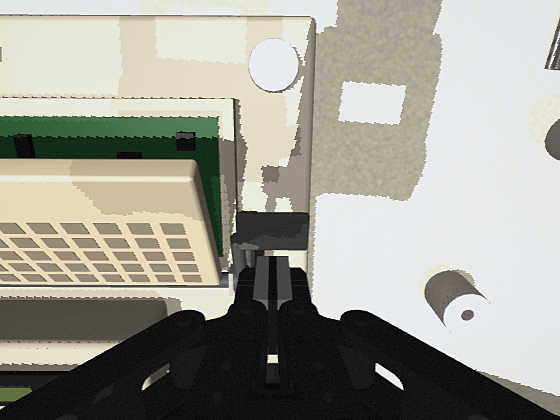

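The tab is centred at about (272,231) in the wrist view, and the prediction was (272,232), so the pose is confirmed. Descending and pressing.

Emit:
{"name": "move_arm", "arguments": {"rows": [[[0,0,25,0,-1],[0,0,45,0,-1],[0,0,53,0,-1],[0,0,56,0,-1],[0,0,59,0,-1],[0,-1,62,0,-1],[0,-1,65,0,-1],[0,-2,68,0,-1],[0,-3,71,0,-1],[0,-4,73,0,-1],[0,-4,75,0,-1],[0,-4,75,0,-1]]]}}

```text
time_s: 3.2
eef_pos: [492.3, 210.6, 204.9]
ee_rot: [-0.0, 0.613, 0.79, -0.001]
force: [-1.5, -0.7, 0.5]
grip_width: 0.002
```

Run:
```python
from h import *
go(W((-8,159,201)))
c=cap("wrist")
for a in(0,.25,.35,.45):
  co,si=np.cos(a),np.sin(a)
  # rotate about y: near side goes down
  P=lambda x,y,z:W((45+co*x+si*z*-1, y, 185+si*x+co*z))
  print(a,[proj(c,P(*q)).round() for q in((-45-12.7,181,28+2.6),(-45+12.7,181,28-2.6))],(P(-45,159,28)).round(1))
cv2.imwrite("pics/w2.png",c["color"])
```

```text
t 3.2 pos [492.3 210.6 204.9] F [-1.5 -0.7  0.5] shift [-0.1 -0.6  3.9] roll 0.04 zaxis [-0.001 -0.001 -1.   ]
0 [array([330., 286.]), array([325., 334.])] [499.5 212.3 213. ]
0.25 [array([325., 256.]), array([323., 311.])] [494.1 210.9 201. ]
0.35 [array([323., 247.]), array([322., 303.])] [492.8 210.6 195.9]
0.45 [array([321., 240.]), array([321., 296.])] [492.  210.4 190.6]
```

View pics/w2.png

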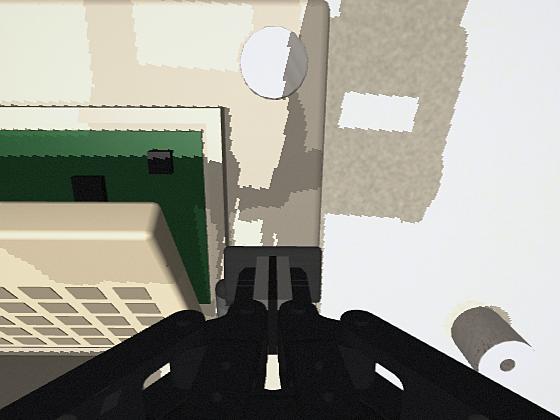

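The tab's near edge is at row ~247, which puts the pawl at about 0.35 rad. I'll continue to the hard stop.

Emit:
{"name": "move_arm", "arguments": {"rows": [[[0,0,1,0,-1],[0,0,2,0,-1],[0,-1,3,0,-1],[0,-1,4,0,-1],[0,-1,4,0,-1]]]}}

```text
time_s: 3.88
eef_pos: [491.7, 210.4, 200.9]
ee_rot: [0.0, 0.613, 0.79, -0.0]
force: [-0.5, -0.1, 1.9]
grip_width: 0.001
```

Emit:
{"name": "move_arm", "arguments": {"rows": [[[0,0,0.7,0,-1],[0,0,1.4,0,-1],[0,0,1.4,0,-1]]]}}

```text
time_s: 4.25
eef_pos: [491.8, 210.5, 200.4]
ee_rot: [0.001, 0.613, 0.79, 0.0]
force: [-4.1, 0.2, 8.8]
grip_width: 0.001
```

Run:
```python
from h import *
go(W((-8,159,201)))
c=cap("wrist")
for a in(.35,.4,.45):
  co,si=np.cos(a),np.sin(a)
  P=lambda x,y,z:W((45+co*x-si*z, y, 185+si*x+co*z))
  print(a,proj(c,P(-57.7,159,30.6)).round(1))
g=cv2.cvtColor(c["color"],cv2.COLOR_BGR2GRAY)
for u in(232,240,250,295,305,315): print(u,g[225:262,u].tolist())
```

```text
t 4.25 pos [491.8 210.5 200.4] F [-4.1  0.2  8.8] shift [-0.1 -0.  -0.6] roll 0.04 zaxis [ 0.001 -0.001 -1.   ]
0.35 [272.8 252.2]
0.4 [272.8 248.2]
0.45 [272.8 244.8]
232 [144, 144, 185, 181, 180, 177, 255, 140, 147, 147, 144, 146, 148, 141, 185, 182, 185, 144, 153, 164, 89, 28, 37, 45, 50, 52, 52, 53, 57, 53, 53, 56, 52, 53, 51, 54, 53]
240 [238, 238, 237, 237, 237, 237, 237, 235, 236, 238, 237, 236, 236, 238, 236, 236, 237, 237, 239, 254, 140, 17, 40, 48, 46, 51, 55, 50, 55, 51, 57, 55, 55, 53, 52, 48, 54]
250 [238, 235, 237, 236, 237, 237, 236, 237, 237, 237, 237, 236, 236, 236, 236, 237, 236, 238, 240, 254, 140, 15, 39, 48, 50, 49, 52, 55, 52, 55, 53, 54, 52, 50, 50, 55, 54]
295 [152, 155, 151, 154, 150, 149, 151, 153, 153, 153, 155, 152, 153, 150, 154, 152, 152, 150, 155, 161, 125, 20, 41, 50, 51, 52, 56, 57, 52, 57, 52, 52, 51, 55, 51, 56, 52]
305 [152, 153, 151, 156, 152, 152, 153, 153, 152, 148, 153, 151, 154, 151, 150, 151, 151, 152, 155, 160, 127, 14, 38, 50, 51, 52, 50, 52, 54, 55, 55, 56, 56, 52, 53, 53, 53]
315 [143, 145, 145, 146, 148, 143, 145, 147, 145, 149, 145, 144, 145, 145, 141, 143, 146, 143, 144, 149, 118, 18, 38, 43, 47, 54, 53, 57, 54, 55, 55, 53, 53, 53, 52, 54, 53]
```

The near edge sits at row 245.2, which corresponds to 0.45 rad, and the force rose to 9 N: the pawl is at its hard stop. I'll lift straight up and go above the lip.

Emit:
{"name": "move_arm", "arguments": {"rows": [[[0,0,-5,0,-1],[0,0,-30,0,-1],[0,0,-62,0,-1],[-10,-2,-62,0,-1],[-50,-6,-62,0,-1],[-95,-12,-62,0,-1],[-135,-17,-62,0,-1],[-159,-19,-62,0,-1],[-159,-19,-62,0,-1]]]}}

```text
time_s: 5.42
eef_pos: [512.7, 50.3, 261.4]
ee_rot: [-0.0, 0.614, 0.789, -0.0]
force: [-0.4, -0.7, 0.8]
grip_width: 0.002
```

Run:
```python
from h import *
s=sense();Rm=R.from_quat(s["ee_rot"],scalar_first=True).as_matrix();print(s["eef_pos"],s["force"])
for a in np.arange(.75,-.01,-.05):
  t=W((80-130*np.cos(a)-9*np.sin(a),0,8+125+145*np.sin(a)+9*np.cos(a)))
  print(round(a,2),(Rm.T@(t-s["eef_pos"])).round(1))
a,b=cap("side"),cap("top")
A=cv2.resize(a["color"][110:260,200:390],(560,442),interpolation=cv2.INTER_CUBIC)
cv2.imwrite("pics/s3.png",A)
```

```text
[512.65666942  50.289213   261.41882222] [-0.3738125  -0.70007717  0.79495193]
0.75 [ 1.3  5.6 23. ]
0.7 [ 1.3  1.6 28.1]
0.65 [ 1.3 -2.1 33.5]
0.6 [ 1.3 -5.5 39.1]
0.55 [ 1.3 -8.7 45. ]
0.5 [  1.3 -11.6  51. ]
0.45 [  1.4 -14.1  57.3]
0.4 [  1.4 -16.4  63.7]
0.35 [  1.4 -18.3  70.3]
0.3 [  1.4 -20.   77. ]
0.25 [  1.4 -21.3  83.8]
0.2 [  1.4 -22.3  90.8]
0.15 [  1.4 -23.   97.9]
0.1 [  1.4 -23.4 105. ]
0.05 [  1.4 -23.4 112.2]
-0.0 [  1.4 -23.1 119.4]
```

View pics/s3.png

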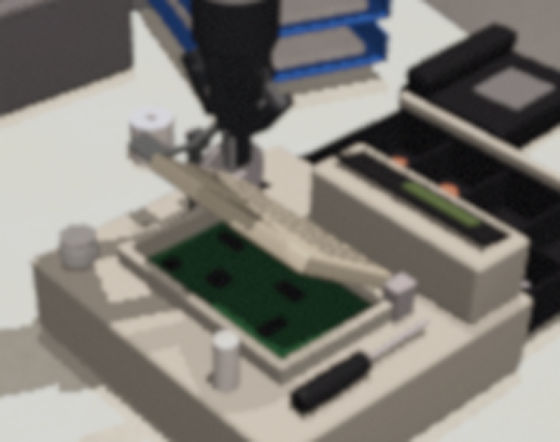

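The side view shows the tab lowered at about (145,148), the deck still up and the finger above its lip. Pushing along the arc, slowly.

Emit:
{"name": "move_arm", "arguments": {"rows": [[[1,2,15,0,-1],[1,2,22,0,-1],[1,1,28,0,-1],[1,-2,33,0,-1],[1,-5,38,0,-1],[1,-8,43,0,-1],[1,-10,48,0,-1],[1,-12,53,0,-1],[1,-14,58,0,-1],[1,-16,63,0,-1],[1,-16,63,0,-1]]]}}

```text
time_s: 6.9
eef_pos: [496.1, 48.8, 198.9]
ee_rot: [-0.0, 0.613, 0.79, -0.001]
force: [-1.8, -1.3, 1.4]
grip_width: -0.0
```

Run:
```python
from h import *
go(W((-50,0,142)))
c=cap("side");cv2.imwrite("pics/s4.png",cv2.resize(c["color"][110:260,200:390],(560,442),interpolation=cv2.INTER_CUBIC))
```

```text
t 6.9 pos [496.1  48.8 198.9] F [-1.8 -1.3  1.4] shift [-1.2 -6.7 56.9] roll 0.03 zaxis [-0.001 -0.001 -1.   ]
```

View pics/s4.png

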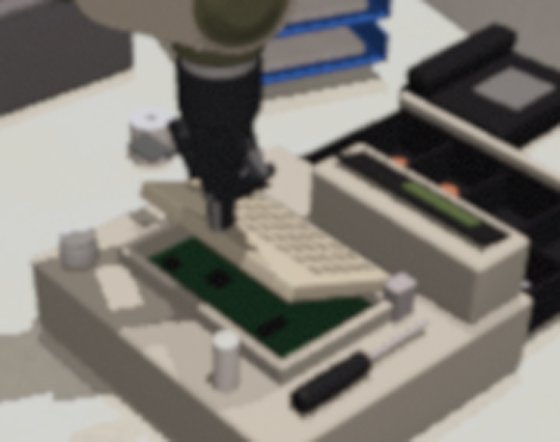

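The deck is coming down, with the fingertip on its bare strip at about (220,222). Continuing to the stop.

Emit:
{"name": "move_arm", "arguments": {"rows": [[[0,-2,6,0,-1],[0,-3,12,0,-1],[0,-4,18,0,-1],[0,-5,24,0,-1],[0,-6,30,0,-1],[-1,-7,36,0,-1],[-1,-7,42,0,-1],[-1,-7,47,0,-1],[-1,-7,51,0,-1],[-1,-7,54,0,-1],[-1,-7,54,0,-1]]]}}

```text
time_s: 8.32
eef_pos: [490.1, 46.1, 144.6]
ee_rot: [0.0, 0.613, 0.79, -0.0]
force: [0.1, -0.4, -0.3]
grip_width: -0.0
```

Emit:
{"name": "move_arm", "arguments": {"rows": [[[0,0,1,0,-1],[0,0,2,0,-1],[0,0,3,0,-1],[0,0,3,0,-1]]]}}

```text
time_s: 8.82
eef_pos: [490.1, 46.1, 142.0]
ee_rot: [0.0, 0.613, 0.79, 0.0]
force: [-2.6, -0.5, 6.6]
grip_width: 0.002
```

Emit:
{"name": "move_arm", "arguments": {"rows": [[[0,0,0.7,0,-1],[0,0,1.4,0,-1],[0,0,1.4,0,-1]]]}}

```text
time_s: 9.2
eef_pos: [490.1, 46.1, 141.9]
ee_rot: [0.001, 0.613, 0.79, 0.0]
force: [-8.0, -1.0, 17.3]
grip_width: -0.003
```

The force rose to 17 N with no further travel, so the deck is on its hard stop (tip at z = 134). Retracting and checking.

Emit:
{"name": "move_arm", "arguments": {"rows": [[[0,0,-5,0,-1],[0,0,-30,0,-1],[0,0,-80,0,-1],[0,-30,-130,0,-1],[0,-70,-150,0,-1],[0,-110,-150,0,-1],[0,-110,-150,0,-1],[0,-110,-150,0,-1]]]}}

```text
time_s: 10.2
eef_pos: [384.0, 18.9, 291.8]
ee_rot: [0.001, 0.613, 0.79, 0.0]
force: [0.5, -0.6, 0.9]
grip_width: 0.003
```

Run:
```python
from h import *
go(W((-50,0,142)))
c=cap("side");w=cap("wrist")
A=cv2.resize(c["color"][110:260,200:390],None,fx=4,fy=4,interpolation=cv2.INTER_CUBIC)
for a,col in((0,(0,0,255)),(.05,(255,0,0))):
  for y in(110,-110):
    q=(proj(c,W((80-145*np.cos(a)-9*np.sin(a),y,125+145*np.sin(a)+9*np.cos(a))))-[200,110])*4
    cv2.circle(A,tuple(int(v) for v in q),2,col,-1)
cv2.imwrite("pics/s5.png",A);cv2.imwrite("pics/w5.png",w["color"])
co,si=np.cos(.45),np.sin(.45)
for a in(0,.25,.45):
  co,si=np.cos(a),np.sin(a);q=W((45-45*co-28*si,159,185-45*si+28*co))
  print(a,proj(w,q).round(),((proj(c,q)-[200,110])*4).round())
```

```text
t 10.2 pos [384.   18.9 291.8] F [ 0.5 -0.6  0.9] shift [1.00e-01 1.09e+02 1.50e+02] roll 0.03 zaxis [ 0.002 -0.001 -1.   ]
0 [482. 418.] [203. 168.]
0.25 [475. 400.] [198. 185.]
0.45 [469. 387.] [196. 198.]
```

View pics/s5.png

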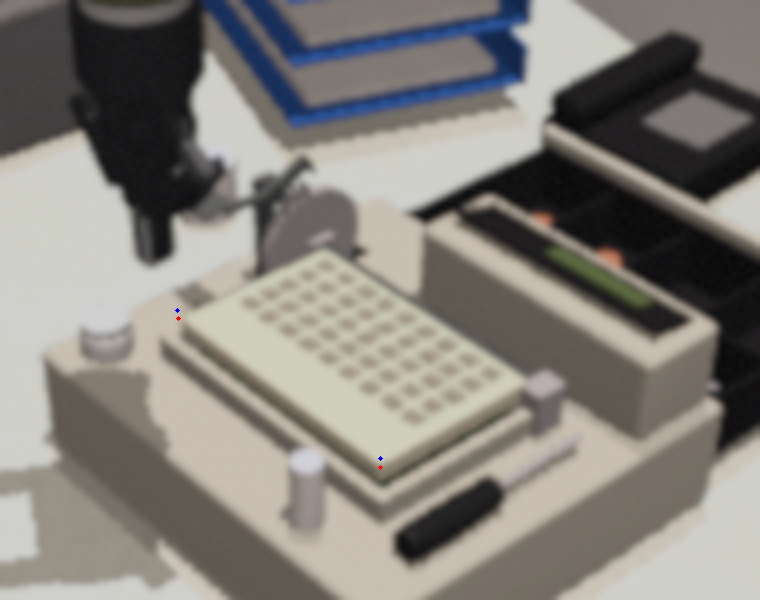

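View pics/w5.png

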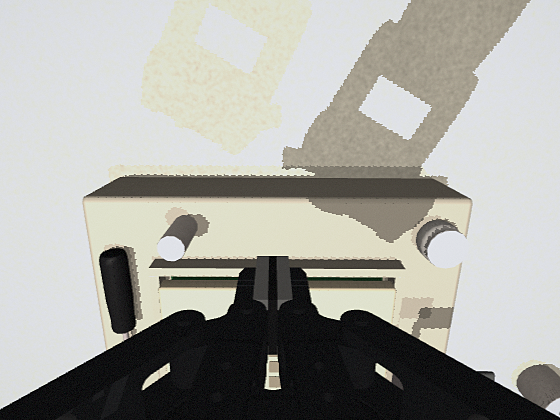

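The side view shows the deck flat: its corner at about (380,463) matches the flat prediction of (380,467). The pawl nose is clear above the disc at (303,165), and the tin, coin roll and screwdriver are in place. Handing in.

```bash
python3 -c "
from h import *
print(ctrl.finish_job())"
```

```text
the job is handed in; nothing more can be done
None
```

The deck now lies flat on the case and the pawl is free. I pressed the tab down first, then pushed the deck down along its arc, and handed the job in at about 10 s on the robot's clock.

- **Pawl:** with the finger on the tab, the force rose to 9 N with almost no further travel. The wrist picture put the pawl at its 0.45 rad stop. After I backed off, the side picture showed the nose clear of the toothed disc. The gripper partly hid the tab in both final pictures, so I did not measure its angle again.
- **Deck:** the fingertip stopped at 134 mm, the height given for flat, and the force rose to 17 N with no more travel. After I backed off, the deck's near corner was within about 1 image pixel of where it should be when flat.
- **Surroundings:** the tin, coin roll and screwdriver look unmoved in the last pictures, and I did not check the other items separately. The arm is clear of everything, and the highest wrist force read between moves was about 19 N.
- **Fit:** the till corners disagreed with the pictures by up to about 2.5 pixels. The close-up wrist view then put the tab within about 1.5 pixels of its predicted place.

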